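# Roll the six-sided speaker right way up and switch it on

### The job

The six-sided wireless speaker on the bedside table was knocked onto a wrong side. Without lifting it off the table, roll it gently over its edges, easing it down onto each next side and never letting it topple by itself, until the flat with the control panel and round key faces straight up. Then push that key fully in with no more than a firm thumb's force, hold it for two seconds and let go, leaving the speaker flat and the marble pot, geode and shell where they are.

Things in the scene. Friction and masses are not known exactly. Their poses are not given: they have to be found in the camera images.
- speaker_mid (a point): Centre of the loose speaker, a regular hexagonal prism in grey cloth with wooden end caps: 88 mm across flats (its centre is 44 mm up when it lies flat), each flat 50.8 mm wide, 101.6 mm across opposite edges, 150 mm long. x axis along the prism. It starts lying flat, the control flat on one of the two lower flanks: two rolls of 60 degrees away from that side bring it on top.
- speaker: The same speaker; origin on the middle of the flat it first lies on. About 0.55 kg (mass, friction vary). Too wide to grasp. Pushed low on its side it slides; past 30 degrees of a roll it falls over unless held back. A fingertip pressed on its upper flat with about 10 N grips without slipping. A flush white panel (118 x 40 mm) surrounds the key; two flush black foot rails mark the opposite flat.
- key_top (a point): Centre of the top of the push key: domed, round, black rubber, 16 mm across, 5 mm proud of the control flat, the only part there that moves. On the flat's centre line, 38 mm from mid-length towards +x of the speaker. Its z axis is the outward normal of the control flat; its x runs along the prism as that of speaker_mid.
- key (a joint): Travel of the key in m: 0 out, 0.004 fully in (it stops there, 1 mm proud of the flat). It is sprung: it starts to move at 3 N, is fully in at 7 N, and comes out again when let go.
- pot_mid (a point): Middle (22 mm up) of a round lidded white marble pot, 77 mm across and 44 mm high, loose, near one end of the speaker. Bystander.
- geode_mid (a point): Point 15 mm up in the middle of a rough amethyst geode, about 95 by 60 mm and 45 mm high, loose, near the other end of the speaker. Bystander.
- shell_mid (a point): Point 15 mm up in the middle of a pale whelk shell, about 87 mm long, 40 mm wide and 38 mm high, loose, also near an end of the speaker. Bystander.
Things that resemble listed ones, but are neither listed nor needed, are in the scene too. What is meant by the speaker is not blue, and is the larger of those in its own colour.

How it is judged:
On the way, in this order (a step that is already met when the one before it is completed fails the run):
1. the speaker lies flat with the control flat facing up, the key out (angle between key_top's own z axis and vertical below 0.12 rad and height (world z) of speaker_mid below 0.047 m and value of joint key below 0.001 m), for 0.2 s.
2. the key is held fully in (at least 3.5 of its 4 mm) for 1.2 s, the control flat still up (value of joint key above 0.0035 m and angle between key_top's own z axis and vertical below 0.12 rad), for 1.2 s.
At the end, for the whole second after the job is handed in: The speaker lies flat and still on the table (under 20 mm/s, centre 41 to 47 mm up), its control flat facing up within 0.08 rad (4.5 degrees), and the key is out again (less than 1 mm in) (angle between key_top's own z axis and vertical below 0.08 rad and height (world z) of speaker_mid between 0.041 and 0.047 m and value of joint key below 0.001 m and linear speed of speaker below 0.02 m/s); the robot touches nothing.
It fails at once if the speaker is lifted off the table (its centre more than 65 mm up) (height (world z) of speaker_mid above 0.065 m).
It fails at once if the speaker topples by itself (turns faster than 4 rad/s) (angular speed of speaker above 4 rad/s).
It fails at once if the robot presses on the speaker or its key with more than 35 N (contact force between any of the fingers, the arm and speaker above 35 N).
It fails at once if the pot, the geode or the shell is moved by more than 20 mm (distance of any of pot_mid, geode_mid, shell_mid from where it was at the start of the episode above 0.02 m).
It also fails if it takes over 72 s, if anything falls off the work surface, if the arm or the gripper's body presses on something with over 40 N, if the wrist force passes 120 N, or if a joint passes its speed limit or range.

### The arm

A 7-joint arm with a two-finger parallel gripper is mounted at the origin on the work surface. World frame = base frame: x ahead of the robot, y to its left, z up, the work surface at z = 0. Lengths are in m, angles in rad, forces in N, time in s.
With the tool pointing down it reaches from about 0.425 to 0.875 m from the base axis. Payload 4.7 kg.
Tool frame: the origin (TCP) lies at the very end of the fingers, on their centre line; the grasp point (between the pads) lies 19 mm behind it; z points along the fingers, y is the line along which they close (so a half turn about z gives the same grasp; the last joint's range is limited). The gripper opens to 87 mm and grips with 3 to 60 N. Pads are 19 mm wide; open, the fingers measure 117 mm over their backs; the gripper's body (75 mm by 190 mm) begins 51 mm behind the grasp point.
Start: joints at [1.333, 0.321, -0.07, 1.45, 0.023, 1.371, -0.057], TCP at [0.162, -0.63, 0.223] pointing down, gripper open.
Joint ranges: [-2.86, 2.86], [-0.3, 2.09], [-1.38, 1.24], [0.06, 2.45], [-1.56, 4.7], [0.09, 2.05], [-2.69, 2.69]. Speed limits (rad/s): [2.57, 2.57, 3.14, 3.14, 3.14, 3.14, 3.14].

### API

Orientations are given as a rotation vector (axis times angle).
In Python, from bench import ctrl gives the robot as it stands.
- The arm moves only by the tool jog_arm, never from a script. Its argument "commands" is a list of rows, each a list of 7 numbers: the opening, from 0 (shut) to 1 (fully open), then the shift along the world's x, y, z scaled (see below), then the turn, a rotation vector about the world's x, y, z scaled (see below). A call has exactly 5 rows; each row is the pose to reach, as a shift and turn from the pose commanded when the call began; what a row does not reach only later rows make up. The controller multiplies each number of a shift by 0.5 m and each number of a turn by 30 degrees. A row lasts 1/12 s, in which the tool goes at most 41.7 mm and 7.16 degrees, less where a joint would pass 70% of its speed; a pose out of reach is approached as far as the arm can. A call with a number of a shift or a turn outside -1 to 1 is refused whole. A call with a gripper value outside its range is refused whole. The fingers move at their own pace and stop on an object; "grip_force" is the grip in N (left out, the last holds). Time passes only in rows, so rows that repeat a pose let the fingers close, or fill a call up. It gives the time, the measured TCP pose, the force, the opening and the grip force at its end, in the units of the state.
- ctrl.get_state(): the state, without advancing time (a new reading comes with each control period).
- ctrl.get_image(name): name is "side" or "top" or "wrist"; returns a dict with "frame" (420x560x3 uint8, red, green, blue), "vfov" (degrees; the focal length in pixels is half the picture's height over the tangent of half this angle, whatever the lens; pixels are square), "cx", "cy" (the principal point, pixels), "distortion" ([k1, k2, p1, p2, k3] as OpenCV has them; the pictures are not rectified), "camera_from_world" (4x4, takes a point from world to camera coordinates); the wrist camera has in their place "mount" (4x4, takes a point from camera to tool coordinates, whose origin is the TCP and whose axes are the flange's). Camera axes: x right, y down, z forward; pixel columns grow to the right and rows downward; lengths in m; the calibration is good to about 2 mm. A picture is of the moment at which its call begins: read the wrist's pose just before it. There is no depth.
- ctrl.close_job(): hands the job in; it is judged then, once.
The state is a dict: "time": time; "joint_positions": joint angles; "qd": joint speeds; "joint_torque": joint torques, N m; "position": TCP position; "tool_rot": TCP orientation; "ft_force": force on the tool from outside, world axes, zero at the start; "torque": the same for the moment, N m; "grip_width": opening from 0.0 (shut) to 1.0 (fully open); "grip_force": force on a finger pad.
Only numpy, scipy, OpenCV 4.12 (cv2) and the standard library are available. Lean on these libraries where they do the work, as an engineer would, in place of code of your own. Each camera call takes 0.05 s, during which the arm holds its last target. There are 200 camera calls.

## Working session

There is one attempt and no reset: what is moved stays moved. The work goes in short steps, Python scripts to look and compute and a tool call to move; the robot and the scene stay as the last step left them, time stands still between calls to the robot, and variables do not carry over. Pictures are saved under pics/ and viewed, at most 10 in all, crops included, and the job is handed in when it is done.

Besides the shell and the picture viewer there is one more tool, called after ">>>" as name(argument=value, ...) on one line, values as JSON. jog_arm: Moves the arm, as the interface text tells. Shifts and turns lie within -1 to 1; 1 stands for 0.5 m of shift or 30 degrees of turn. Its arguments: {"type":"object","properties":{"commands":{"type":"array","items":{"type":"array","items":{"type":"number","minimum":-1,"maximum":1}}},"grip_force":{"type":"number"}},"required":["commands"]}

```bash
mkdir -p pics; ls; cat > h.py <<'E'
import numpy as np, cv2, json
from bench import ctrl
def K(im):
    h=im['frame'].shape[0]; f=h/2/np.tan(np.radians(im['vfov'])/2)
    return np.array([[f,0,im['cx']],[0,f,im['cy']],[0,0,1]])
def ray(im,px,cfw):
    p=cv2.undistortPoints(np.array(px,float).reshape(-1,1,2),K(im),np.array(im['distortion'],float))[:,0]
    d=np.c_[p,np.ones(len(p))]; R,t=cfw[:3,:3],cfw[:3,3]
    return -R.T@t, d@R
def onz(im,px,z,cfw=None):
    o,d=ray(im,px,np.array(im['camera_from_world']) if cfw is None else cfw)
    return o+d*((np.broadcast_to(z,len(d))-o[2])/d[:,2])[:,None]
def proj(im,P,cfw=None):
    c=np.array(im['camera_from_world']) if cfw is None else cfw
    return cv2.projectPoints(np.array(P,float).reshape(-1,3),cv2.Rodrigues(c[:3,:3])[0],c[:3,3],K(im),np.array(im['distortion'],float))[0][:,0]
E
python3 - <<'E'
from h import *
a=[]
for n in('top','side'):
    im=ctrl.get_image(n); a.append(im); 
    np.save(f'pics/{n}0.npy',im,allow_pickle=True)
    c=np.array(im['camera_from_world']);print(n,im['vfov'],-c[:3,:3].T@c[:3,3],c[2,:3])
    cv2.imwrite(f'pics/{n}0.png',cv2.resize(im['frame'][:,:,::-1],(800,600),interpolation=cv2.INTER_CUBIC))
print(ctrl.get_state())
E
```

```text
pics
top 46.88642772597739 [0.45071455 0.01005335 1.12026454] [ 0.08987108  0.02633639 -0.99560513]
side 49.9672129346789 [0.22881253 0.67805663 0.79036336] [ 0.33381707 -0.63808399 -0.69384075]
{'time': 0.1, 'joint_positions': array([ 1.3330843 ,  0.32173649, -0.07007964,  1.45158219,  0.02257863,
        1.37077713, -0.05687385]), 'qd': array([-9.55419937e-05, -1.68891555e-03, -2.06404204e-04, -2.53158710e-03,
        3.03125246e-04,  2.16850123e-03, -1.01922807e-04]), 'joint_torque': array([-3.89035122e-04, -4.92571771e+01, -4.05974854e-01, -3.13399458e+01,
       -6.40939688e-02,  3.95069481e-02,  7.56827944e-05]), 'position': array([ 0.1617859 , -0.62902568,  0.22156422]), 'tool_rot': array([-3.11503704e+00, -3.94359651e-01,  4.54059187e-04]), 'ft_force': array([-0.58035554, -0.31667929,  0.57014278]), 'torque': array([-0.006372  ,  0.03266363, -0.02427094]), 'grip_force': 0.0, 'grip_width': 1.000969733334209}
```

View pics/top0.png

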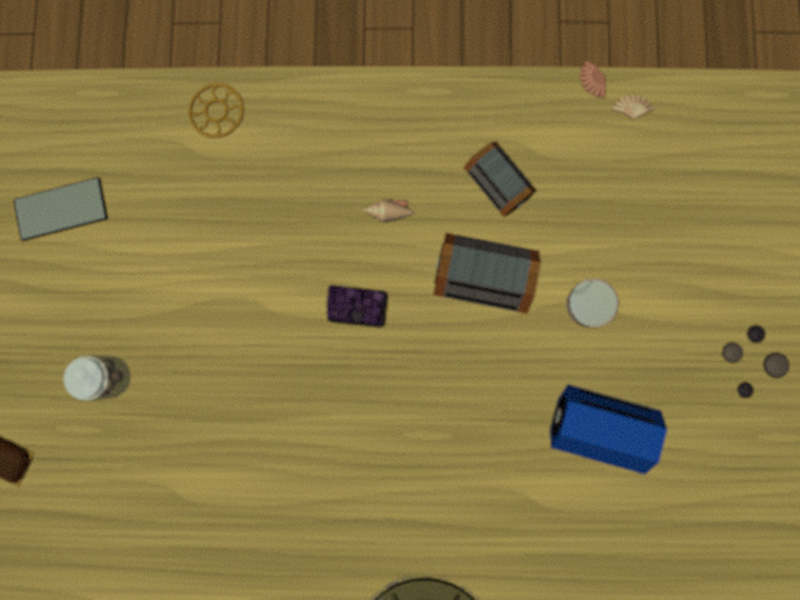

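View pics/side0.png

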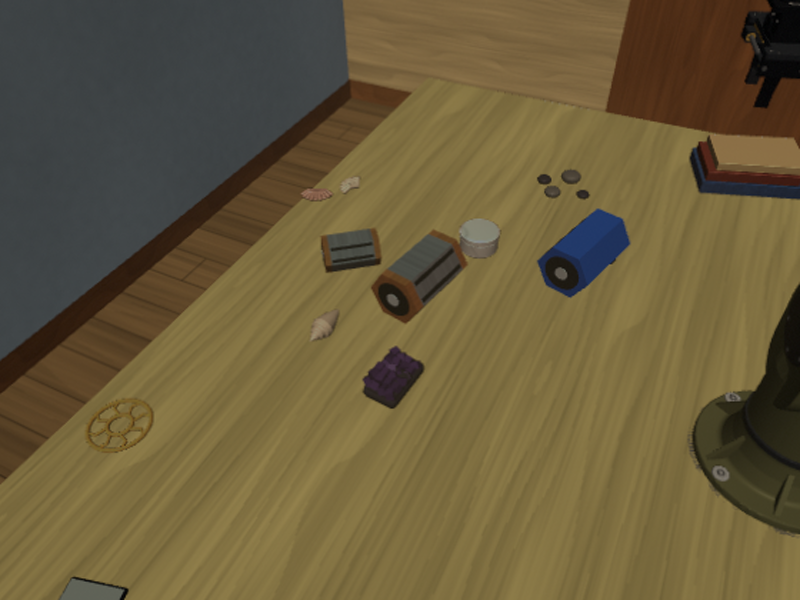

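The speaker meant is the large grey one, at top image px (487,273) in the 800-wide view. The other candidates are a small grey one at (500,178) and a blue one at (608,428). I'll fit the prism and confirm the choice and its rails in an enlarged crop.

```bash
cat > fit.py <<'E'
from h import *
from scipy.optimize import least_squares
s=0.0508
def verts(x,y,yaw,roll=0):
    a=np.radians([0,60,120,180,240,300])
    c,sn=np.cos(yaw),np.sin(yaw); P=[]
    for e in(-.075,.075):
        for t in a:
            l=s*np.cos(t); h=.044+s*np.sin(t)
            P.append([x+e*c-l*sn,y+e*sn+l*c,h])
    return np.array(P)
def draw(f,uv,k):
    for i in range(6):
        for a,b in((i,(i+1)%6),(i+6,(i+1)%6+6),(i,i+6)):
            cv2.line(f,tuple(int(v) for v in uv[a]*k),tuple(int(v) for v in uv[b]*k),(0,255,0),1)
E
python3 - <<'E'
from fit import *
T=np.load('pics/top0.npy',allow_pickle=True).item();S=np.load('pics/side0.npy',allow_pickle=True).item()
k=.7
# silhouettes of the wood+cloth against table by hull fit from rough seeds: grabcut
def mask(im,r):
    f=np.ascontiguousarray(im['frame'][:,:,::-1]); m=np.zeros(f.shape[:2],np.uint8)
    cv2.grabCut(f,m,r,np.zeros((1,65)),np.zeros((1,65)),6,cv2.GC_INIT_WITH_RECT)
    m=np.isin(m,(1,3)).astype(np.uint8); n,l,st,_=cv2.connectedComponentsWithStats(m)
    return (l==1+st[1:,4].argmax()).astype(np.uint8)
mt=mask(T,(298,158,84,66)); ms=mask(S,(254,157,76,73))
def cost(p):
    c=0
    for im,m in((T,mt),(S,ms)):
        h=np.zeros_like(m); cv2.fillConvexPoly(h,cv2.convexHull(np.round(proj(im,verts(*p))*16).astype(np.int32)),1,shift=4)
        c+=1-(h&m).sum()/(h|m).sum()
    return c
p0=onz(T,[[487*k,273*k]],.07)[0]
from scipy.optimize import minimize
best=min((minimize(cost,[p0[0],p0[1],y],method='Nelder-Mead',options=dict(initial_simplex=[[p0[0],p0[1],y],[p0[0]+.02,p0[1],y],[p0[0],p0[1]+.02,y],[p0[0],p0[1],y+.15]])) for y in(-1.9,-1.75,-1.6,-1.4)),key=lambda r:r.fun)
print(best.x,best.fun)
for n,px in(('pot',(593,303)),('geode',(357,306)),('shell',(388,210))): print(n,onz(T,[np.array(px)*k],.03)[0])
out=[]
for im,r in((T,(295,150,100,75)),(S,(248,150,100,75))):
    x,y,w,h=r; g=cv2.resize(im['frame'][y:y+h,x:x+w,::-1],None,fx=4,fy=4,interpolation=cv2.INTER_CUBIC); g2=g.copy()
    draw(g2,proj(im,verts(*best.x))-[x,y],4); out.append(np.vstack([g,g2]))
cv2.imwrite('pics/crop1.png',np.hstack(out))
E
```

```text
[ 0.5905788  -0.08828514 -1.75012564] 0.08625739230473861
pot [ 0.54363949 -0.25849185  0.03      ]
geode [0.53530392 0.11414832 0.03      ]
shell [0.69018507 0.06715655 0.03      ]
```

View pics/crop1.png

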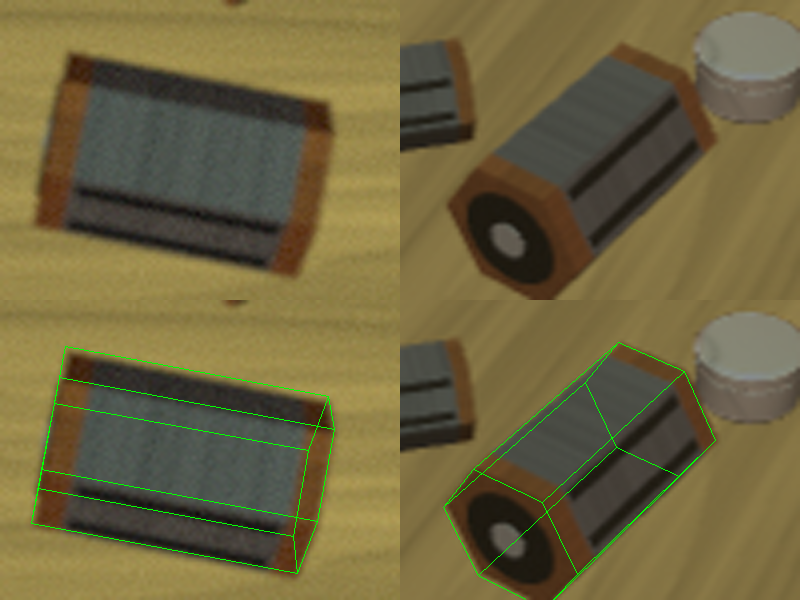

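The overlay confirms the large grey prism at (0.590, −0.088). The two rails are on the upper flank facing the robot (crop px ~(620,170)), so the control flat is on the lower far flank. That means two rolls towards the robot. I'll move over now with the fingers open along the prism axis.

>>> jog_arm(commands=[[1,0.043,0.054,0,0,0,-0.04],[1,0.086,0.108,0,0,0,-0.08],[1,0.129,0.162,0,0,0,-0.12],[1,0.172,0.216,0,0,0,-0.16],[1,0.215,0.27,0,0,0,-0.206]])

```text
time: 0.52
position: [0.2701, -0.4929, 0.2221]
tool_rot: [-3.133, -0.224, 0.001]
ft_force: [0.9, -0.1, -0.3]
grip_width: 1.0
grip_force: 0.0
```

>>> jog_arm(commands=[[1,0.043,0.054,0,0,0,-0.04],[1,0.086,0.108,0,0,0,-0.08],[1,0.129,0.162,0,0,0,-0.12],[1,0.172,0.216,0,0,0,-0.16],[1,0.215,0.27,0,0,0,-0.206]])

```text
time: 0.93
position: [0.3775, -0.3579, 0.2223]
tool_rot: [-3.141, -0.055, 0.001]
ft_force: [0.7, -0.4, 0.1]
grip_width: 1.006
grip_force: 0.0
```

>>> jog_arm(commands=[[1,0.043,0.054,0,0,0,-0.04],[1,0.086,0.108,0,0,0,-0.08],[1,0.129,0.162,0,0,0,-0.12],[1,0.172,0.216,0,0,0,-0.16],[1,0.215,0.27,0,0,0,-0.206]])

```text
time: 1.35
position: [0.4849, -0.223, 0.2223]
tool_rot: [3.139, -0.115, -0.001]
ft_force: [-0.0, 0.3, -0.4]
grip_width: 1.001
grip_force: 0.0
```

>>> jog_arm(commands=[[1,0.043,0.054,0,0,0,-0.04],[1,0.086,0.108,0,0,0,-0.08],[1,0.129,0.162,0,0,0,-0.12],[1,0.172,0.216,0,0,0,-0.16],[1,0.211,0.27,0,0,0,-0.206]])

```text
time: 1.77
position: [0.5906, -0.0881, 0.2221]
tool_rot: [-3.129, 0.284, 0.001]
ft_force: [0.6, -0.1, 0.1]
grip_width: 0.996
grip_force: 0.0
```

```bash
cat >> h.py <<'E'
from scipy.spatial.transform import Rotation as Ro
def wrist():
    s=ctrl.get_state(); im=ctrl.get_image('wrist'); T=np.eye(4)
    T[:3,:3]=Ro.from_rotvec(s['tool_rot']).as_matrix(); T[:3,3]=s['position']
    return im,np.linalg.inv(T@np.array(im['mount']))
E
python3 - <<'E'
from fit import *
im,c=wrist(); print(im['mount'],im['vfov'])
f=cv2.resize(im['frame'][:,:,::-1],(784,588)); g=f.copy()
draw(g,proj(im,verts(.5906,-.0883,-1.75),c),1.4); cv2.imwrite('pics/w1.png',g)
np.save('pics/w1.npy',(im,c),allow_pickle=True) if 0 else None
import pickle; pickle.dump((im,c),open('pics/w1.pkl','wb'))
E
```

```text
[[ 5.60107267e-04 -9.62289807e-01 -2.72025760e-01  7.40952712e-02]
 [ 9.99999841e-01  5.20238865e-04  2.18680103e-04  3.57757367e-05]
 [-6.89152615e-05 -2.72025839e-01  9.62289945e-01 -1.61499961e-01]
 [ 0.00000000e+00  0.00000000e+00  0.00000000e+00  1.00000000e+00]] 70.36930079923013
```

View pics/w1.png

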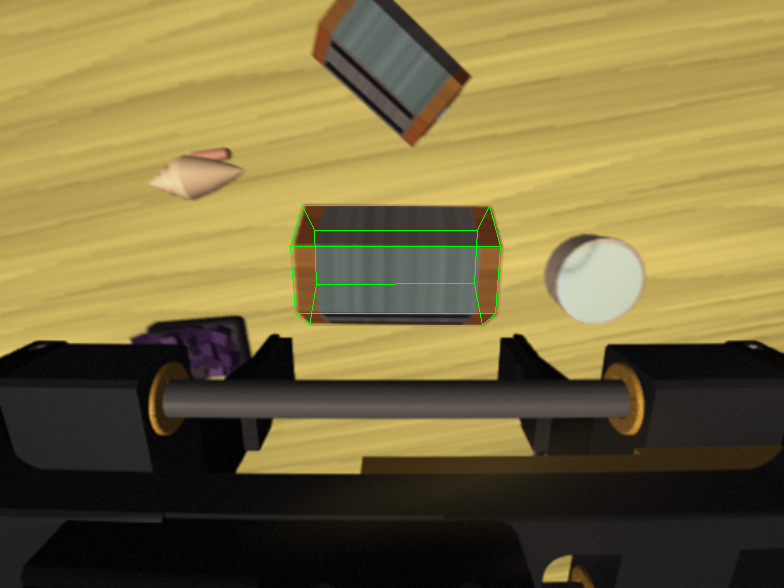

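>>> jog_arm(commands=[[1,-0.06,0.01,-0.02,-0.035,-0.197,0],[1,-0.12,0.02,-0.04,-0.07,-0.394,0],[1,-0.18,0.03,-0.06,-0.107,-0.59,0],[1,-0.22,0.04,-0.08,-0.142,-0.787,0],[1,-0.26,0.046,-0.1,-0.178,-0.984,0]])

```text
time: 2.23
position: [0.4866, -0.0808, 0.1801]
tool_rot: [3.019, -0.291, 0.561]
ft_force: [0.9, -0.3, 0.6]
grip_width: 1.003
grip_force: 0.0
```

>>> jog_arm(commands=[[1,0,0,-0.02,-0.035,-0.197,0],[1,0,0,-0.04,-0.07,-0.394,0],[1,0,0,-0.06,-0.107,-0.59,0],[1,0,0,-0.06,-0.107,-0.59,0],[1,0,0,-0.06,-0.107,-0.59,0]])

```text
time: 2.65
position: [0.5132, -0.0808, 0.1273]
tool_rot: [2.887, -0.272, 0.991]
ft_force: [-1.1, 1.0, -0.5]
grip_width: 1.0
grip_force: 0.0
```

The wrist view confirms the fit: the green hull lies right on the prism, around (395,265). Tilting close in is limited by reach, so I'll keep the tool vertical. I'll undo the tilt and hover over the speaker.

>>> jog_arm(commands=[[1,0.05,0,0.04,0.035,0.197,0],[1,0.1,0,0.08,0.07,0.394,0],[1,0.15,-0.02,0.12,0.107,0.59,0],[1,0.2,-0.03,0.14,0.142,0.787,0],[1,0.26,-0.046,0.16,0.178,0.984,0]])

```text
time: 3.07
position: [0.6468, -0.1032, 0.2137]
tool_rot: [3.091, -0.281, 0.221]
ft_force: [1.0, -0.4, 1.5]
grip_width: 1.002
grip_force: 0.0
```

>>> jog_arm(commands=[[1,0,0,0,0.035,0.197,0],[1,0,0,0,0.07,0.394,0],[1,0,0,0,0.107,0.59,0],[1,0,0,0,0.107,0.59,0],[1,0,0,0,0.107,0.59,0]])

```text
time: 3.48
position: [0.6454, -0.1043, 0.2072]
tool_rot: [3.112, -0.281, -0.271]
ft_force: [0.4, 1.2, -0.3]
grip_width: 1.001
grip_force: 0.0
```

```bash
python3 - <<'E'
from h import *
s=ctrl.get_state(); print(s['time'],s['position'],s['tool_rot'],s['joint_positions'],s['ft_force'])
print(Ro.from_rotvec(s['tool_rot']).as_matrix())
E
```

```text
3.4833 [ 0.64541228 -0.10434288  0.20715714] [ 3.11211941 -0.28098264 -0.27105841] [-0.01237067  0.47382565  0.18461526  1.29342034 -0.06685998  1.55409505
 -1.58442923] [ 0.38576854  1.20998216 -0.33086008]
[[ 0.96901252 -0.17733524 -0.17195041]
 [-0.17821328 -0.98393647  0.01044318]
 [-0.17104022  0.02052428 -0.98505025]]
```

>>> jog_arm(commands=[[1,-0.04,0.01,0,-0.005,-0.1,0],[1,-0.08,0.02,0,-0.01,-0.22,0],[1,-0.128,0.035,-0.06,-0.02,-0.329,0],[1,-0.128,0.035,-0.12,-0.02,-0.329,0],[1,-0.128,0.035,-0.18,-0.02,-0.329,0]])

```text
time: 3.9
position: [0.5774, -0.0857, 0.1216]
tool_rot: [-3.128, 0.282, -0.012]
ft_force: [0.7, 0.0, 0.4]
grip_width: 0.999
grip_force: 0.0
```

>>> jog_arm(commands=[[1,0,0,-0.01,0,0,0],[1,0,0,-0.02,0,0,0],[1,0,0,-0.03,0,0,0],[1,0,0,-0.034,0,0,0],[1,0,0,-0.034,0,0,0]])

```text
time: 4.32
position: [0.582, -0.087, 0.1042]
tool_rot: [3.127, -0.284, 0.008]
ft_force: [-0.8, 0.2, -0.8]
grip_width: 0.998
grip_force: 0.0
```

```bash
python3 - <<'E'
from fit import *
s=ctrl.get_state(); print(s['time'],s['position'],s['ft_force'],s['torque'])
print(Ro.from_rotvec(s['tool_rot']).as_matrix()[:,1:])
E
```

```text
4.3167 [ 0.58204131 -0.08696034  0.10423989] [-0.76699082  0.17781565 -0.8172898 ] [ 0.03151985  0.04027065 -0.00327241]
[[-0.17986892  0.00473131]
 [-0.98368986 -0.00208125]
 [ 0.00119631 -0.99998664]]
```

>>> jog_arm(commands=[[1,0,0,-0.012,0,0,0],[1,0,0,-0.022,0,0,0],[1,0,0,-0.028,0,0,0],[1,0,0,-0.032,0,0,0],[1,0,0,-0.034,0,0,0]])

```text
time: 4.73
position: [0.5811, -0.0868, 0.0884]
tool_rot: [3.128, -0.284, 0.004]
ft_force: [-7.9, 0.8, 20.8]
grip_width: 1.001
grip_force: 10.5
```

>>> jog_arm(commands=[[1,0,0,-0.001,0,0,0],[1,0,0,-0.002,0,0,0],[1,0,0,-0.002,0,0,0],[1,0,0,-0.002,0,0,0],[1,0,0,-0.002,0,0,0]])

```text
time: 5.15
position: [0.5811, -0.0868, 0.0884]
tool_rot: [3.128, -0.283, 0.005]
ft_force: [-8.9, 0.7, 20.7]
grip_width: 1.0
grip_force: 10.0
```

>>> jog_arm(commands=[[1,0,0,0,0,0,0],[1,0,0,0,0,0,0],[1,0,0,0,0,0,0],[1,0,0,0,0,0,0],[1,0,0,0,0,0,0]])

```text
time: 5.57
position: [0.5811, -0.0868, 0.0884]
tool_rot: [3.128, -0.284, 0.005]
ft_force: [-8.3, 0.6, 19.2]
grip_width: 0.999
grip_force: 10.0
```

>>> jog_arm(commands=[[1,0,0,0.001,0,0,0],[1,0,0,0.001,0,0,0],[1,0,0,0.001,0,0,0],[1,0,0,0.001,0,0,0],[1,0,0,0.001,0,0,0]])

```text
time: 5.98
position: [0.5811, -0.0868, 0.0884]
tool_rot: [3.128, -0.284, 0.004]
ft_force: [-7.0, 0.4, 17.2]
grip_width: 0.999
grip_force: 8.7
```

>>> jog_arm(commands=[[1,0,0,0.002,0,0,0],[1,0,0,0.002,0,0,0],[1,0,0,0.002,0,0,0],[1,0,0,0.002,0,0,0],[1,0,0,0.002,0,0,0]])

```text
time: 6.4
position: [0.581, -0.0868, 0.0884]
tool_rot: [3.128, -0.283, 0.004]
ft_force: [-4.7, 0.6, 12.3]
grip_width: 1.0
grip_force: 6.2
```

>>> jog_arm(commands=[[1,0,0,0,0,0,0],[1,0,0,0,0,0,0],[1,0,0,0,0,0,0],[1,0,0,0,0,0,0],[1,0,0,0,0,0,0]])

```text
time: 6.82
position: [0.581, -0.0868, 0.0884]
tool_rot: [3.128, -0.283, 0.004]
ft_force: [-4.4, 0.6, 12.5]
grip_width: 1.001
grip_force: 6.2
```

Contact is good: about 12 N pressed, with roughly 4 N/mm of compliance. Now the first 15° of roll 1.

>>> jog_arm(commands=[[1,-0.01,0.002,0.0024,0,0,0],[1,-0.02,0.0036,0.0044,0,0,0],[1,-0.03,0.0054,0.0058,0,0,0],[1,-0.04,0.0072,0.0069,0,0,0],[1,-0.049,0.009,0.0074,0,0,0]])

```text
time: 7.23
position: [0.5555, -0.0821, 0.0898]
tool_rot: [3.127, -0.283, 0.003]
ft_force: [0.8, 0.2, 0.6]
grip_width: 0.998
grip_force: 0.0
```

```bash
python3 - <<'E'
from fit import *
im=ctrl.get_image('side'); print(ctrl.get_state()['ft_force'])
x,y,w,h=230,110,133,100
g=cv2.resize(im['frame'][y:y+h,x:x+w,::-1],(798,600),interpolation=cv2.INTER_CUBIC)
draw(g,proj(im,verts(.5906,-.0883,-1.75))-[x,y],6); cv2.imwrite('pics/s2.png',g)
E
```

```text
[-1.02374876  1.20370206  0.2749081 ]
```

View pics/s2.png

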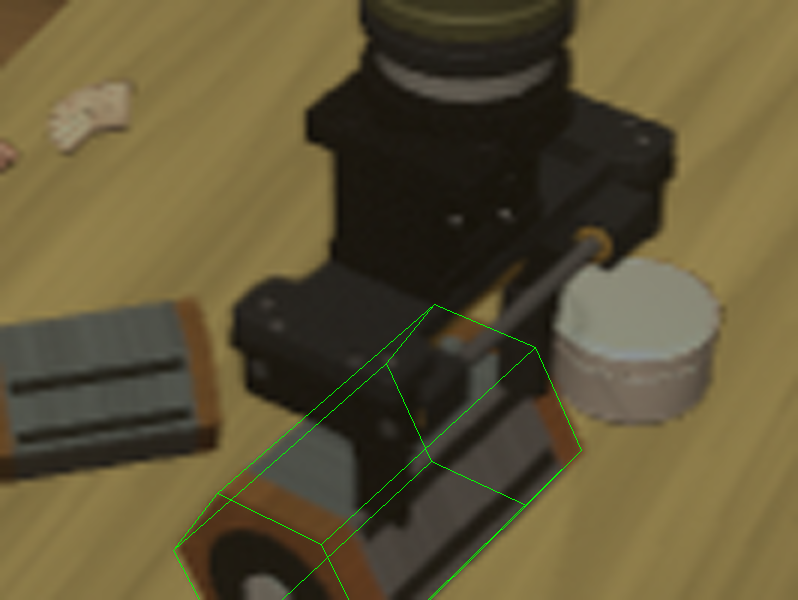

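The speaker is unmoved. The fingers slid off its near edge because I raised them before it had tilted. I'll press again nearer the edge, then drag first and rise later.

>>> jog_arm(commands=[[1,0,0,0.02,0,0,0],[1,0,0,0.03,0,0,0],[1,0.02,-0.004,0.03,0,0,0],[1,0.043,-0.0075,0.03,0,0,0],[1,0.043,-0.0075,0.03,0,0,0]])

```text
time: 7.7
position: [0.5808, -0.0864, 0.1059]
tool_rot: [3.127, -0.283, 0.009]
ft_force: [-0.5, 0.4, -0.4]
grip_width: 1.001
grip_force: 0.0
```

>>> jog_arm(commands=[[1,0,0,-0.01,0,0,0],[1,0,0,-0.02,0,0,0],[1,0,0,-0.03,0,0,0],[1,0,0,-0.034,0,0,0],[1,0,0,-0.038,0,0,0]])

```text
time: 8.12
position: [0.5774, -0.086, 0.0884]
tool_rot: [3.128, -0.283, 0.002]
ft_force: [-10.5, 0.7, 28.2]
grip_width: 1.0
grip_force: 13.9
```

>>> jog_arm(commands=[[1,0,0,0,0,0,0],[1,0,0,0,0,0,0],[1,0,0,0,0,0,0],[1,0,0,0,0,0,0],[1,0,0,0,0,0,0]])

```text
time: 8.53
position: [0.5773, -0.086, 0.0884]
tool_rot: [3.128, -0.283, 0.003]
ft_force: [-6.0, 0.9, 16.2]
grip_width: 0.996
grip_force: 7.9
```

>>> jog_arm(commands=[[1,-0.003,0.0005,0,0,0,0],[1,-0.007,0.0012,0,0,0,0],[1,-0.012,0.002,0.001,0,0,0],[1,-0.018,0.003,0.002,0,0,0],[1,-0.0236,0.0043,0.003,0,0,0]])

```text
time: 8.95
position: [0.5685, -0.0842, 0.0896]
tool_rot: [3.127, -0.284, 0.014]
ft_force: [1.7, -0.2, 6.6]
grip_width: 1.001
grip_force: 3.2
```

>>> jog_arm(commands=[[1,-0.001,0,-0.003,0,0,0],[1,-0.006,0.001,-0.004,0,0,0],[1,-0.012,0.002,-0.004,0,0,0],[1,-0.017,0.003,-0.003,0,0,0],[1,-0.022,0.004,-0.002,0,0,0]])

```text
time: 9.37
position: [0.5586, -0.0824, 0.0901]
tool_rot: [3.127, -0.284, 0.018]
ft_force: [1.6, -0.6, 11.1]
grip_width: 1.003
grip_force: 5.4
```

>>> jog_arm(commands=[[1,-0.005,0.0008,0,0,0,0],[1,-0.0095,0.0017,-0.0003,0,0,0],[1,-0.014,0.0025,-0.0008,0,0,0],[1,-0.0185,0.0034,-0.0014,0,0,0],[1,-0.023,0.0042,-0.002,0,0,0]])

```text
time: 9.78
position: [0.5465, -0.0801, 0.0892]
tool_rot: [3.127, -0.284, 0.016]
ft_force: [-0.4, 0.5, 16.3]
grip_width: 0.998
grip_force: 7.8
```

>>> jog_arm(commands=[[1,-0.0058,0.001,-0.001,0,0,0],[1,-0.0115,0.002,-0.002,0,0,0],[1,-0.0172,0.003,-0.0033,0,0,0],[1,-0.0229,0.004,-0.005,0,0,0],[1,-0.0285,0.0052,-0.0066,0,0,0]])

```text
time: 10.2
position: [0.5307, -0.0771, 0.0857]
tool_rot: [3.128, -0.284, 0.01]
ft_force: [-6.1, 0.9, 19.0]
grip_width: 1.003
grip_force: 9.6
```

>>> jog_arm(commands=[[1,-0.005,0.001,-0.0016,0,0,0],[1,-0.0106,0.002,-0.0028,0,0,0],[1,-0.016,0.003,-0.0044,0,0,0],[1,-0.0213,0.0038,-0.0064,0,0,0],[1,-0.0262,0.0047,-0.009,0,0,0]])

```text
time: 10.62
position: [0.5149, -0.0741, 0.0791]
tool_rot: [3.128, -0.284, 0.0]
ft_force: [-7.8, 2.9, 14.6]
grip_width: 1.001
grip_force: 7.8
```

>>> jog_arm(commands=[[1,-0.0047,0.0009,-0.0012,0,0,0],[1,-0.0094,0.0017,-0.0028,0,0,0],[1,-0.014,0.0025,-0.0048,0,0,0],[1,-0.0185,0.0033,-0.007,0,0,0],[1,-0.0228,0.0041,-0.0096,0,0,0]])

```text
time: 11.03
position: [0.5035, -0.0721, 0.0726]
tool_rot: [3.128, -0.283, 0.0]
ft_force: [-3.3, 1.7, 3.7]
grip_width: 0.999
grip_force: 2.7
```

>>> jog_arm(commands=[[1,-0.0037,0.0007,-0.0044,0,0,0],[1,-0.0083,0.0015,-0.0086,0,0,0],[1,-0.0128,0.0023,-0.0128,0,0,0],[1,-0.0171,0.0031,-0.0172,0,0,0],[1,-0.0213,0.0038,-0.0218,0,0,0]])

```text
time: 11.45
position: [0.4924, -0.0703, 0.0615]
tool_rot: [3.127, -0.283, -0.002]
ft_force: [-4.6, 2.3, 11.8]
grip_width: 0.999
grip_force: 5.2
```

>>> jog_arm(commands=[[1,0,0,0,0,0,0],[1,0,0,0,0,0,0],[1,0,0,0,0,0,0],[1,0,0,0,0,0,0],[1,0,0,0,0,0,0]])

```text
time: 11.87
position: [0.4923, -0.0704, 0.0615]
tool_rot: [3.127, -0.283, -0.002]
ft_force: [-5.9, 2.7, 6.1]
grip_width: 0.995
grip_force: 4.2
```

>>> jog_arm(commands=[[1,-0.001,0,-0.003,0,0,0],[1,-0.001,0,-0.003,0,0,0],[1,-0.005,0.001,-0.002,0,0,0],[1,-0.008,0.001,0.02,0,0,0],[1,-0.008,0.001,0.08,0,0,0]])

```text
time: 12.28
position: [0.4869, -0.0704, 0.099]
tool_rot: [3.126, -0.283, -0.008]
ft_force: [0.5, 0.6, -0.3]
grip_width: 0.997
grip_force: 0.0
```

>>> jog_arm(commands=[[1,0.02,0,0.05,0,0,0],[1,0.05,0,0.1,0,0,0],[1,0.1,0,0.16,0,0,0],[1,0.1,0,0.2,0,0,0],[1,0.1,0,0.2,0,0,0]])

```text
time: 12.7
position: [0.5443, -0.071, 0.2075]
tool_rot: [3.127, -0.283, 0.02]
ft_force: [0.9, -0.8, 0.3]
grip_width: 1.002
grip_force: 0.0
```

```bash
python3 - <<'E'
from fit import *
im,c=wrist(); p=(.5906-.05,-.0883+.009,-1.75); s=ctrl.get_state(); print(s['position'])
g=cv2.resize(im['frame'][:,:,::-1],(784,588))
draw(g,proj(im,verts(*p),c),1.4); cv2.imwrite('pics/w3.png',g)
E
```

```text
[ 0.54244462 -0.07097222  0.20486038]
```

View pics/w3.png

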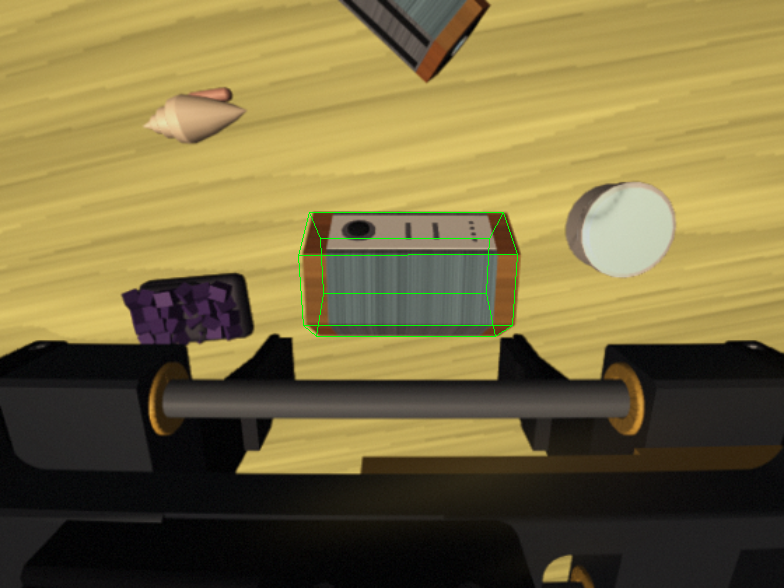

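Roll 1 is done and the speaker matches the predicted pose. The panel is now on the upper far flank, with the key at px (358,229), towards the geode. Roll 2 goes the same way.

>>> jog_arm(commands=[[1,-0.01,-0.004,-0.05,0,0,0],[1,-0.02,-0.008,-0.1,0,0,0],[1,-0.03,-0.012,-0.15,0,0,0],[1,-0.03,-0.012,-0.2,0,0,0],[1,-0.03,-0.012,-0.205,0,0,0]])

```text
time: 13.17
position: [0.5202, -0.0764, 0.094]
tool_rot: [3.126, -0.284, -0.012]
ft_force: [-1.2, 1.0, 0.2]
grip_width: 0.997
grip_force: 0.0
```

>>> jog_arm(commands=[[1,0,0,-0.005,0,0,0],[1,0,0,-0.01,0,0,0],[1,0,0,-0.014,0,0,0],[1,0,0,-0.017,0,0,0],[1,0,0,-0.018,0,0,0]])

```text
time: 13.58
position: [0.5259, -0.0764, 0.0915]
tool_rot: [3.127, -0.283, 0.006]
ft_force: [0.2, -0.1, 0.2]
grip_width: 1.0
grip_force: 0.0
```

>>> jog_arm(commands=[[1,0.002,0,-0.003,0,0,0],[1,0.003,0,-0.006,0,0,0],[1,0.003,0,-0.008,0,0,0],[1,0.003,0,-0.01,0,0,0],[1,0.003,0,-0.012,0,0,0]])

```text
time: 14.0
position: [0.5273, -0.0764, 0.0883]
tool_rot: [3.128, -0.284, 0.005]
ft_force: [-10.6, -0.0, 27.9]
grip_width: 0.998
grip_force: 14.0
```

>>> jog_arm(commands=[[1,0,0,0,0,0,0],[1,0,0,0,0,0,0],[1,0,0,0,0,0,0],[1,0,0,0,0,0,0],[1,0,0,0,0,0,0]])

```text
time: 14.42
position: [0.5273, -0.0764, 0.0884]
tool_rot: [3.128, -0.284, 0.006]
ft_force: [-8.6, 1.2, 21.3]
grip_width: 1.001
grip_force: 10.6
```

>>> jog_arm(commands=[[1,-0.003,0.0005,0,0,0,0],[1,-0.007,0.0012,0,0,0,0],[1,-0.012,0.002,0.001,0,0,0],[1,-0.018,0.003,0.002,0,0,0],[1,-0.0236,0.0043,0.0024,0,0,0]])

```text
time: 14.83
position: [0.5191, -0.0748, 0.0893]
tool_rot: [3.127, -0.284, 0.019]
ft_force: [2.4, -0.8, 10.0]
grip_width: 0.998
grip_force: 5.0
```

>>> jog_arm(commands=[[1,-0.002,0,-0.0015,0,0,0],[1,-0.007,0.001,-0.002,0,0,0],[1,-0.0125,0.002,-0.0015,0,0,0],[1,-0.018,0.003,-0.001,0,0,0],[1,-0.0235,0.0042,-0.0004,0,0,0]])

```text
time: 15.25
position: [0.5077, -0.0727, 0.0898]
tool_rot: [3.127, -0.283, 0.02]
ft_force: [0.7, -0.5, 12.8]
grip_width: 0.996
grip_force: 6.1
```

>>> jog_arm(commands=[[1,-0.005,0.0008,-0.0002,0,0,0],[1,-0.0095,0.0017,-0.0005,0,0,0],[1,-0.014,0.0025,-0.001,0,0,0],[1,-0.0185,0.0034,-0.0017,0,0,0],[1,-0.0228,0.0042,-0.0023,0,0,0]])

```text
time: 15.67
position: [0.4955, -0.0704, 0.0887]
tool_rot: [3.127, -0.283, 0.017]
ft_force: [-2.1, -0.0, 17.3]
grip_width: 1.003
grip_force: 8.3
```

>>> jog_arm(commands=[[1,-0.0055,0.001,-0.0005,0,0,0],[1,-0.011,0.002,-0.0013,0,0,0],[1,-0.0162,0.003,-0.0024,0,0,0],[1,-0.0214,0.004,-0.0038,0,0,0],[1,-0.0266,0.0048,-0.0055,0,0,0]])

```text
time: 16.08
position: [0.4801, -0.0676, 0.085]
tool_rot: [3.128, -0.284, 0.01]
ft_force: [-5.2, 1.5, 18.0]
grip_width: 0.999
grip_force: 8.9
```

>>> jog_arm(commands=[[1,-0.005,0.001,-0.0014,0,0,0],[1,-0.0104,0.002,-0.0026,0,0,0],[1,-0.0155,0.003,-0.0043,0,0,0],[1,-0.0206,0.0038,-0.0063,0,0,0],[1,-0.0254,0.0046,-0.0089,0,0,0]])

```text
time: 16.5
position: [0.4652, -0.0649, 0.0787]
tool_rot: [3.128, -0.283, 0.002]
ft_force: [-7.8, 2.0, 10.7]
grip_width: 1.0
grip_force: 6.2
```

>>> jog_arm(commands=[[1,-0.0047,0.0009,-0.0014,0,0,0],[1,-0.0094,0.0017,-0.0031,0,0,0],[1,-0.0139,0.0025,-0.0053,0,0,0],[1,-0.0183,0.0033,-0.0077,0,0,0],[1,-0.0224,0.004,-0.0106,0,0,0]])

```text
time: 16.92
position: [0.4539, -0.0629, 0.0718]
tool_rot: [3.127, -0.283, 0.002]
ft_force: [-2.8, 2.4, 3.8]
grip_width: 1.001
grip_force: 2.6
```

Force and motion are like roll 1, so I'll ease it through the last 10° the same way.

>>> jog_arm(commands=[[1,-0.0037,0.0007,-0.0044,0,0,0],[1,-0.0082,0.0015,-0.0086,0,0,0],[1,-0.0126,0.0023,-0.0128,0,0,0],[1,-0.0169,0.0031,-0.0172,0,0,0],[1,-0.021,0.0038,-0.0216,0,0,0]])

```text
time: 17.33
position: [0.4426, -0.061, 0.0607]
tool_rot: [3.127, -0.283, -0.0]
ft_force: [-3.8, 2.1, 12.0]
grip_width: 0.998
grip_force: 5.2
```

>>> jog_arm(commands=[[1,0,0,0,0,0,0],[1,0,0,0,0,0,0],[1,0,0,0,0,0,0],[1,0,0,0,0,0,0],[1,0,0,0,0,0,0]])

```text
time: 17.75
position: [0.4426, -0.061, 0.0608]
tool_rot: [3.127, -0.283, -0.001]
ft_force: [-5.2, 2.2, 5.8]
grip_width: 1.005
grip_force: 4.1
```

>>> jog_arm(commands=[[1,-0.001,0,-0.003,0,0,0],[1,-0.001,0,-0.003,0,0,0],[1,-0.005,0.001,-0.002,0,0,0],[1,-0.008,0.001,0.02,0,0,0],[1,-0.008,0.001,0.08,0,0,0]])

```text
time: 18.17
position: [0.4371, -0.0611, 0.098]
tool_rot: [3.126, -0.283, -0.006]
ft_force: [1.4, 0.5, -0.4]
grip_width: 0.996
grip_force: 0.0
```

>>> jog_arm(commands=[[0.5,0.02,0,0.05,0,0,0],[0,0.05,0,0.1,0,0,0],[0,0.1,0,0.16,0,0,0],[0,0.1,0,0.2,0,0,0],[0,0.1,0,0.2,0,0,0]])

```text
time: 18.58
position: [0.4945, -0.0615, 0.2057]
tool_rot: [3.127, -0.283, 0.02]
ft_force: [0.5, 0.4, -0.1]
grip_width: 0.708
grip_force: 0.0
```

>>> jog_arm(commands=[[0,0,0,0,0,0,0],[0,0,0,0,0,0,0],[0,0,0,0,0,0,0],[0,0,0,0,0,0,0],[0,0,0,0,0,0,0]])

```text
time: 19.0
position: [0.4893, -0.0609, 0.2002]
tool_rot: [3.127, -0.284, 0.001]
ft_force: [-0.8, -0.1, 0.3]
grip_width: 0.326
grip_force: 0.0
```

```bash
python3 - <<'E'
from fit import *
im,c=wrist(); q=np.array([.5406-.05,-.0793+.009]); s=ctrl.get_state(); print(s['position'],s['grip_width'])
g=cv2.resize(im['frame'][:,:,::-1],(784,588))
draw(g,proj(im,verts(*q,-1.75),c),1.4)
k=[*(q-.038*np.array([-.178,-.984])),.093]; uv=proj(im,[k],c)[0]; print(k,uv*1.4)
cv2.drawMarker(g,tuple(int(v) for v in uv*1.4),(0,0,255),0,8,1)
cv2.imwrite('pics/w4.png',g)
import pickle; pickle.dump((im,c),open('pics/w4.pkl','wb'))
E
```

```text
[ 0.48949029 -0.06094581  0.20041709] 0.2768996739921106
[np.float64(0.497364), np.float64(-0.032908), 0.093] [351.74504636 286.5974116 ]
```

View pics/w4.png

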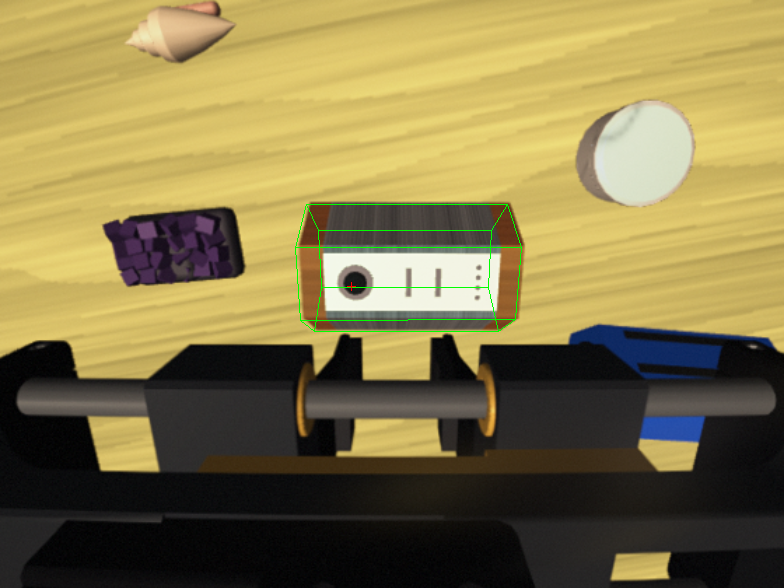

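The control flat faces up, with the key at px (355,282), which is about (0.500, −0.035). Now I'll press it with closed fingertips.

>>> jog_arm(commands=[[0,0.021,0.051,0,0,0,0],[0,0.021,0.051,0,0,0,0],[0,0.021,0.051,-0.05,0,0,0],[0,0.021,0.051,-0.1,0,0,0],[0,0.021,0.051,-0.15,0,0,0]])

```text
time: 19.47
position: [0.5007, -0.0352, 0.1255]
tool_rot: [3.127, -0.282, 0.006]
ft_force: [0.9, 0.2, -1.3]
grip_width: 0.012
grip_force: 0.0
```

>>> jog_arm(commands=[[0,0,0,-0.01,0,0,0],[0,0,0,-0.02,0,0,0],[0,0,0,-0.03,0,0,0],[0,0,0,-0.035,0,0,0],[0,0,0,-0.035,0,0,0]])

```text
time: 19.88
position: [0.501, -0.0355, 0.1092]
tool_rot: [3.127, -0.283, 0.005]
ft_force: [-0.5, 0.3, -1.2]
grip_width: 0.007
grip_force: 0.0
```

>>> jog_arm(commands=[[0,0,0,0,0,0,0],[0,0,0,0,0,0,0],[0,0,0,0,0,0,0],[0,0,0,0,0,0,0],[0,0,0,0,0,0,0]])

```text
time: 20.3
position: [0.5007, -0.0354, 0.109]
tool_rot: [3.127, -0.283, 0.005]
ft_force: [-0.7, 0.1, 1.2]
grip_width: 0.008
grip_force: 0.0
```

>>> jog_arm(commands=[[0,0,0,-0.01,0,0,0],[0,0,0,-0.018,0,0,0],[0,0,0,-0.024,0,0,0],[0,0,0,-0.028,0,0,0],[0,0,0,-0.03,0,0,0]])

```text
time: 20.72
position: [0.5001, -0.0354, 0.0932]
tool_rot: [3.127, -0.283, 0.002]
ft_force: [-1.8, 0.8, 4.0]
grip_width: 0.007
grip_force: 1.6
```

>>> jog_arm(commands=[[0,0,0,-0.002,0,0,0],[0,0,0,-0.004,0,0,0],[0,0,0,-0.006,0,0,0],[0,0,0,-0.008,0,0,0],[0,0,0,-0.01,0,0,0]])

```text
time: 21.13
position: [0.5005, -0.0354, 0.0893]
tool_rot: [3.127, -0.284, 0.004]
ft_force: [-5.7, -0.2, 13.8]
grip_width: 0.007
grip_force: 7.6
```

>>> jog_arm(commands=[[0,0,0,-0.001,0,0,0],[0,0,0,-0.001,0,0,0],[0,0,0,-0.001,0,0,0],[0,0,0,-0.001,0,0,0],[0,0,0,-0.001,0,0,0]])

```text
time: 21.55
position: [0.5009, -0.0355, 0.0895]
tool_rot: [3.127, -0.284, 0.005]
ft_force: [-4.4, -1.3, 11.2]
grip_width: 0.005
grip_force: 5.1
```

>>> jog_arm(commands=[[0,0,0,0,0,0,0],[0,0,0,0,0,0,0],[0,0,0,0,0,0,0],[0,0,0,0,0,0,0],[0,0,0,0,0,0,0]])

```text
time: 21.97
position: [0.5009, -0.0355, 0.0895]
tool_rot: [3.127, -0.284, 0.005]
ft_force: [-4.5, 0.3, 10.1]
grip_width: 0.005
grip_force: 5.1
```

>>> jog_arm(commands=[[0,0,0,0,0,0,0],[0,0,0,0,0,0,0],[0,0,0,0,0,0,0],[0,0,0,0,0,0,0],[0,0,0,0,0,0,0]])

```text
time: 22.38
position: [0.5009, -0.0355, 0.0895]
tool_rot: [3.127, -0.284, 0.005]
ft_force: [-3.2, 0.5, 9.6]
grip_width: -0.0
grip_force: 5.1
```

>>> jog_arm(commands=[[0,0,0,0,0,0,0],[0,0,0,0,0,0,0],[0,0,0,0,0,0,0],[0,0,0,0,0,0,0],[0,0,0,0,0,0,0]])

```text
time: 22.8
position: [0.5009, -0.0355, 0.0895]
tool_rot: [3.127, -0.284, 0.005]
ft_force: [-4.5, -0.1, 11.0]
grip_width: 0.008
grip_force: 5.1
```

>>> jog_arm(commands=[[0,0,0,0,0,0,0],[0,0,0,0,0,0,0],[0,0,0,0,0,0,0],[0,0,0,0,0,0,0],[0,0,0,0,0,0,0]])

```text
time: 23.22
position: [0.5009, -0.0355, 0.0895]
tool_rot: [3.127, -0.284, 0.005]
ft_force: [-4.4, 0.4, 10.4]
grip_width: 0.003
grip_force: 5.1
```

>>> jog_arm(commands=[[0,0,0,-0.002,0,0,0],[0,0,0,-0.002,0,0,0],[0,0,0,-0.002,0,0,0],[0,0,0,-0.002,0,0,0],[0,0,0,-0.002,0,0,0]])

```text
time: 23.63
position: [0.5014, -0.0356, 0.0895]
tool_rot: [3.127, -0.284, 0.007]
ft_force: [-6.3, -1.0, 16.1]
grip_width: 0.003
grip_force: 7.8
```

>>> jog_arm(commands=[[0,0,0,0,0,0,0],[0,0,0,0,0,0,0],[0,0,0,0,0,0,0],[0,0,0,0,0,0,0],[0,0,0,0,0,0,0]])

```text
time: 24.05
position: [0.5014, -0.0356, 0.0895]
tool_rot: [3.127, -0.284, 0.007]
ft_force: [-4.3, -0.9, 16.1]
grip_width: 0.009
grip_force: 7.8
```

>>> jog_arm(commands=[[0,0,0,0,0,0,0],[0,0,0,0,0,0,0],[0,0,0,0,0,0,0],[0,0,0,0,0,0,0],[0,0,0,0,0,0,0]])

```text
time: 24.47
position: [0.5014, -0.0356, 0.0895]
tool_rot: [3.127, -0.284, 0.007]
ft_force: [-5.6, -0.2, 15.0]
grip_width: 0.002
grip_force: 7.8
```

>>> jog_arm(commands=[[0,0,0,0,0,0,0],[0,0,0,0,0,0,0],[0,0,0,0,0,0,0],[0,0,0,0,0,0,0],[0,0,0,0,0,0,0]])

```text
time: 24.88
position: [0.5014, -0.0356, 0.0895]
tool_rot: [3.127, -0.284, 0.007]
ft_force: [-5.7, -0.7, 15.2]
grip_width: 0.007
grip_force: 7.8
```

>>> jog_arm(commands=[[0,0,0,0.01,0,0,0],[0,0,0,0.02,0,0,0],[0,0,0,0.05,0,0,0],[0,0,0,0.12,0,0,0],[0,0,0,0.2,0,0,0]])

```text
time: 25.3
position: [0.4989, -0.0354, 0.1859]
tool_rot: [3.126, -0.283, -0.003]
ft_force: [2.0, -0.4, -0.2]
grip_width: 0.007
grip_force: 0.0
```

>>> jog_arm(commands=[[0,0,0,0.03,0,0,0],[0,0,0,0.03,0,0,0],[0,0,0,0.03,0,0,0],[0,0,0,0.03,0,0,0],[0,0,0,0.03,0,0,0]])

```text
time: 25.72
position: [0.4995, -0.0354, 0.2004]
tool_rot: [3.127, -0.283, -0.001]
ft_force: [0.6, -0.0, 0.3]
grip_width: 0.004
grip_force: 0.0
```

```bash
python3 - <<'E'
from fit import *
im,c=wrist()
g=cv2.resize(im['frame'][:,:,::-1],(784,588))
draw(g,proj(im,verts(.4925,-.071,-1.75),c),1.4)
cv2.imwrite('pics/w5.png',g)
E
```

```text
(no output)
```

View pics/w5.png

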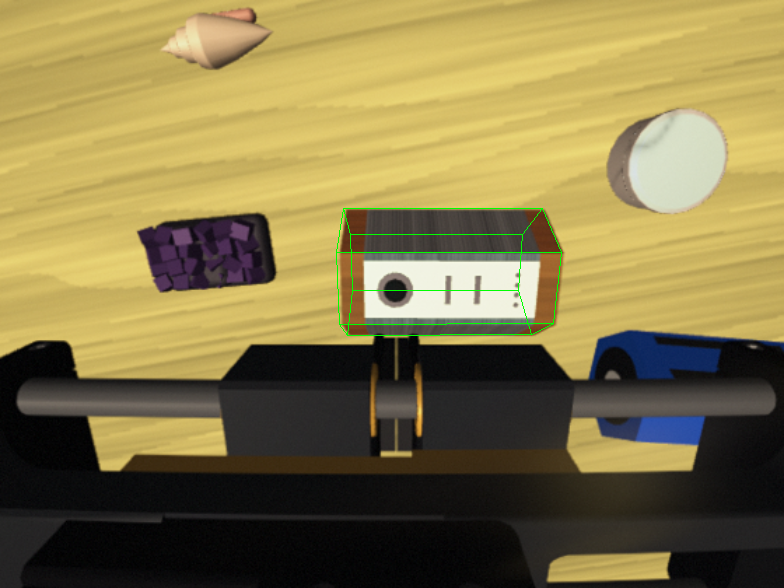

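The speaker lies flat with the panel up, the key (395,290) is out again, and the pot, geode and shell look undisturbed. The key stayed at its hard stop for over 3 s while the force rose from 10 to 16 N.

```bash
python3 -c "
from bench import ctrl
print(ctrl.close_job())"
```

```text
the job is handed in; nothing more can be done
None
```

I rolled the speaker over two edges so its control flat faces up, held the key fully in for over 3 s at about 10–16 N and let it go, then handed the job in; it gave no verdict, and the pot, geode and shell looked undisturbed.

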